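# Pack the dish machine's strainer plates into the soak pan

### The arm

A 6-joint arm with a two-finger parallel gripper is mounted at the origin on the work surface. World frame = base frame: x ahead of the robot, y to its left, z up, the work surface at z = 0. Lengths are in m, angles in degrees, forces in N, time in s.
With the tool pointing down it reaches from about 0.25 to 0.725 m from the base axis. Payload 9.7 kg.
Tool frame: the origin (TCP) lies midway between the tips of the shut fingers; the grasp point (between the pads) lies bot.grasp_offset behind it (bot.grasp_offset is the distance from the TCP to the grasp point, in m); x points along the fingers, y is the direction in which the jaws open and shut, and the axes are right-handed (so a half turn about x gives the same grasp; the last joint's range is limited). The gripper opens to 85 mm and grips with 20 to 120 N. Pads are 22 mm wide; open, the fingers measure 114 mm over their backs; the gripper's body (76 mm by 85 mm) begins 54 mm behind the grasp point. The pads swing forward as they close: fully open they stand 13 mm farther back than shut.
Start: joints at [63.827, 4.979, 10.078, 95.1, 0, 90], TCP at [0.243, 0.494, 0.231] pointing down, gripper open.
Joint ranges: [-179.16, 179.16], [-48.56, 103.87], [-65.8, 70.77], [-126.05, 130.52], [-82.76, 87.17], [-180, 180]. Speed limits (degrees/s): [127.2, 127.2, 147.25, 180, 180, 180].

### API

Orientations are given as [roll, pitch, yaw] about the fixed x, y, z axes, in that order (R = Rz(yaw) Ry(pitch) Rx(roll)).
In Python, from workcell import status, camera, bot gives the robot as it stands.
- The arm moves only by the shell command python3 -m jog 'ROWS' [OPENING] [FORCE]. ROWS is text: rows parted by semicolons, each of 4 numbers parted by spaces: the shift along the tool's x, y, z in mm, then the turn about the tool's x in degrees. A call has exactly 8 rows; each row is the pose to reach, as a shift and turn from the pose commanded when the call began, along the tool's axes at that moment; what a row does not reach only later rows make up. A row lasts 1/8 s, in which the tool goes at most 62.5 mm and 10.7 degrees, less where a joint would pass 70% of its speed; a pose out of reach is approached as far as the arm can. A call with a gripper value outside its range is refused whole. OPENING is the opening, from 0 (shut) to 1 (fully open), set as the call begins (- or left out, the last holds). The fingers move at their own pace and stop on an object; FORCE is the grip in N (left out, the last holds). Time passes only in rows, so rows that repeat a pose let the fingers close, or fill a call up. It gives the time, the measured TCP pose, the force and the opening at its end, in the units of the state.
- status.get_obs(): the state, without advancing time (a new reading comes with each control period).
- camera(name): name is "scene" or "top" or "wrist"; returns a dict with "color" (384x512x3 uint8, red, green, blue), "vfov" (degrees; the focal length in pixels is half the picture's height over the tangent of half this angle, whatever the lens; pixels are square), "cx", "cy" (the principal point, pixels), "rvec" (rotation vector, rad) and "tvec" (3), from world to camera coordinates, as OpenCV has them. Camera axes: x right, y down, z forward; pixel columns grow to the right and rows downward; lengths in m; the calibration is good to about 2 mm. A picture is of the moment at which its call begins. There is no depth.
- bot.job_done(): hands the job in, once; it reports no verdict.
The state is a dict: "time": time; "q": joint angles; "qd": joint speeds; "joint_efforts": joint torques, N m; "ee_pos": TCP position; "tcp_rot": TCP orientation; "wrist_force": force on the tool from outside, world axes, zero at the start; "torque": the same for the moment, N m; "opening": finger opening in m.
Only numpy, scipy, OpenCV 4.12 (cv2) and the standard library are available. Lean on these libraries where they do the work, as an engineer would, in place of code of your own. Each camera call takes 0.05 s, during which the arm holds its last target. There are 200 camera calls.

### The job

Pack both L-shaped strainer plates into the shallow steel pan for soaking: flat on the bottom, handles up, nested side by side so that neither lies on the other. Lower each into the pan level and gently, not tipped in or dropped: so first lift the one that stands in the wire rack out, lay it down flat, handle up, on the mat or table, let go and take it again by its handle. Leave the lids in the rack, and the ramekin and tumbler beyond the mat, where they are.

Things in the scene. Friction and masses are not known exactly. Their poses are not given: they have to be found in the camera images.
- plate_a_mid (a point): flat L-shaped strainer plate, perforated steel, skirt 12 mm deep all round (so 12 mm thick), 0.38 kg. Starts lying handle up on the mat. Point: half-way through the thickness, under the handle's middle, at the centre of mass. Axes: z out of the handle face, x along the long leg. Outline from the point, mm: long leg x -83..117, y -54..14; short leg x -83..-1, y 14..82.
- plate_a_handle (a point): middle of that plate's handle, 30 mm from the plate's point along its z: a steel strap on edge along the plate's x, 64 mm long, 10 mm wide, 14 mm tall, on two end posts, with 17 mm of open space under it. Its top is 43 mm above whatever the plate lies on.
- plate_b_mid (a point): the second strainer plate, same shape, size, axes and point. It starts standing on its long edge in a slot of the wire rack, nearly upright: its y points up (short leg at the top), its handle side (z) faces roughly away from the robot. Its lower edge is 20 mm and its top edge 156 mm above the table.
- plate_b_handle (a point): middle of the second plate's handle, the same as the first's.
- pan_floor (a point): open steel pan, fixed: inside 301 mm along its x, 152 mm along its y, upright walls 40 mm high inside, 325 x 176 mm over the flat rim. Point: centre of the inner floor, 4 mm above the table. The two plates, one turned half round from the other, fill 282 x 136 mm: 19 mm to spare along x, 16 mm along y. Either plate may take either end.
- rack_base (a point): wire drying rack, fixed, 230 mm along its x, 150 mm wide. Nine slots, 18 mm clear, 24 mm apart along x, run along y between wire hoops 110 mm wide with tops 65 mm above the table. Point: the rack's centre at the height on which plate and lids stand, 20 mm above the table. A plate raised 50 mm is clear of the hoops.
- mat_top (a point): fixed flat black rubber draining mat, 300 mm along its x, 220 mm along its y, 3 mm thick; point: centre of its top. With the first plate taken off, it is empty: the free place to lay the second plate down.
- lid_1: a small steel pan lid standing on its long edge in the rack, 176 mm wide, 108 mm high, 12 mm thick, with a bar handle that stands out 17 mm on its handle side; top 128 mm above the table. Origin in the middle of its underside. To be left standing.
- lid_2: a second lid like the first, in another slot; plate and lids stand at least 72 mm apart, slot to slot, in any order. To be left standing.
- ramekin: ramekin, a small white ceramic bowl, 72 mm across, 42 mm high, beyond the mat; origin at the centre of its foot. To be left alone.
- tumbler: clear plastic tumbler, 76 mm across, 100 mm high, farther back; origin at the centre of its foot. To be left alone.
Not all that is in view belongs to the job. Leave any green look-alike of the part that bears plate_b_mid alone. Leave any purple look-alike of the part that bears plate_a_mid alone.

How it is judged:
By the outcome, as a careful person would: the job done as asked, in the order asked, and still so for the second after the job is handed in, with the robot touching nothing.
It also fails if it takes over 72 s, if anything falls off the work surface, if the arm or the gripper's body presses on something with over 40 N, if the wrist force passes 120 N, or if a joint passes its speed limit or range.

## Working session

There is one attempt and no reset: what is moved stays moved. The work goes in short steps, Python scripts to look and compute and a shell command to move; the robot and the scene stay as the last step left them, time stands still between calls to the robot, and variables do not carry over. Pictures are saved under pics/ and viewed, about 8 in all and at most 12, crops included, and the job is handed in when it is done.

```bash
ls; mkdir -p pics; cat > h.py <<'E'
import numpy as np, cv2
from workcell import status, camera, bot
def shot(n,f=None):
    c=camera(n); 
    if f: cv2.imwrite('pics/'+f,c['color'][:,:,::-1])
    return c
def K(c):
    h=c['color'].shape[0]; f=h/2/np.tan(np.radians(c['vfov'])/2)
    return np.array([[f,0,c['cx']],[0,f,c['cy']],[0,0,1]])
def ray(c,uv):
    R=cv2.Rodrigues(np.array(c['rvec'],float))[0]; t=np.array(c['tvec'],float).ravel()
    uv=np.atleast_2d(np.array(uv,float)); d=np.c_[uv,np.ones(len(uv))]@np.linalg.inv(K(c)).T@R
    return -R.T@t,d
def onz(c,uv,z):
    o,d=ray(c,uv); return o+d*((z-o[2])/d[:,2])[:,None]
def proj(c,P):
    return cv2.projectPoints(np.atleast_2d(np.array(P,float)),np.array(c['rvec'],float),np.array(c['tvec'],float),K(c),None)[0][:,0]
E
python3 - <<'E'
from h import *
o=status.get_obs(); print(o, bot.grasp_offset)
ims=[]
for n in ['scene','top','wrist']:
    c=shot(n,n+'0.png'); print(n,c['vfov'],c['cx'],c['cy'],ray(c,[[c['cx'],c['cy']]]))
    np.save(n+'0.npy',c,allow_pickle=True)
E
```

```text
pics
{'time': 0.0, 'q': array([6.38300882e+01, 5.00898350e+00, 1.00324155e+01, 9.50998681e+01,
       7.96688944e-04, 9.00011594e+01]), 'qd': array([ 0.09402797, -0.04636871, -0.03237986, -0.00251171,  0.18943361,
        0.02368304]), 'joint_efforts': array([ 9.77588707e-05, -5.20381594e+01,  4.64809692e+01,  1.59434014e-02,
        2.93075107e-05, -8.12958490e-06]), 'ee_pos': array([0.24245666, 0.49339987, 0.23058513]), 'tcp_rot': array([ -90.59600971,   89.92355982, -116.76708145]), 'wrist_force': array([-0.30746854, -0.03266309,  0.61368374]), 'torque': array([ 0.01159913,  0.031954  , -0.00921858]), 'opening': 0.08530957311151371} 0.0187
scene 54.0094202086386 256.66032796862424 198.21967370233372 (array([1.31199088, 0.60825562, 0.73588737]), array([[-0.66970595, -0.4991711 , -0.5498383 ]]))
top 45.78114323503803 255.4316639132678 187.60600084355298 (array([0.24321369, 0.00954145, 1.18195473]), array([[ 0.1961792 , -0.00112927, -0.98056741]]))
wrist 65.68257744374263 252.90092559642537 190.3798891632894 (array([0.1680988 , 0.52846205, 0.37417224]), array([[ 0.2894628 , -0.1436995 , -0.94634124]]))
```

View pics/scene0.png

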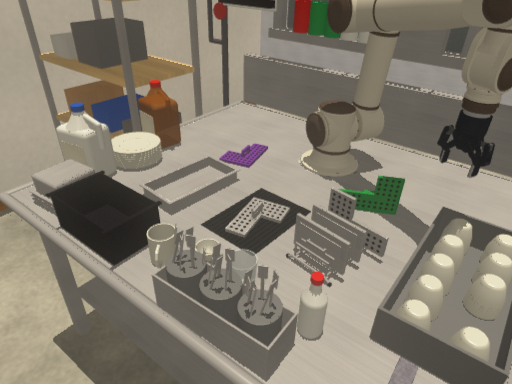

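View pics/top0.png

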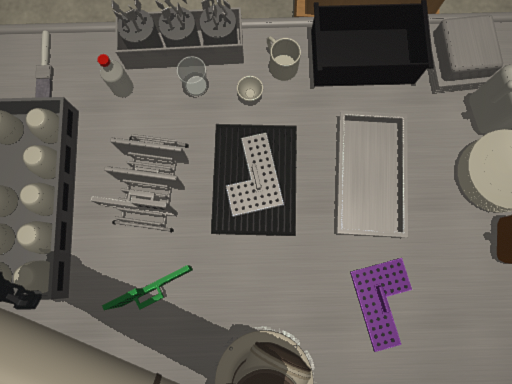

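The scene view shows the rack, mat with plate A, pan and decoys. In the top view the rack is at about (145,185), plate A at (256,175), the pan at (372,175), the green decoy at (150,288) and the purple decoy at (380,305). I'll enlarge the rack and the plate.

```bash
python3 - <<'E'
from h import *
a=cv2.imread('pics/top0.png'); s=cv2.imread('pics/scene0.png')
A=cv2.resize(a[120:245,80:205],None,fx=4.6,fy=4.6,interpolation=cv2.INTER_CUBIC)[:575,:400]
A=cv2.resize(a[120:240,80:205],(396,380),interpolation=cv2.INTER_CUBIC)
B=cv2.resize(s[180:295,280:400],(396,380),interpolation=cv2.INTER_CUBIC)
cv2.imwrite('pics/c1.png',np.hstack([A,B]))
c=np.load('top0.npy',allow_pickle=True).item()
g=cv2.cvtColor(a,cv2.COLOR_BGR2GRAY); hsv=cv2.cvtColor(a,cv2.COLOR_BGR2HSV)
# mat: dark region
m=((g<75)).astype(np.uint8); m[:118]=0;m[245:]=0;m[:,:205]=0;m[:,305:]=0
r=cv2.minAreaRect(cv2.findNonZero(m)); print('mat',r,onz(c,[r[0]],.003), onz(c,cv2.boxPoints(r),.003).round(4))
# plate A: bright blob inside the mat
x,y,w,h=cv2.boundingRect(m); p=np.zeros_like(m); p[y+2:y+h-2,x+2:x+w-2]=(g[y+2:y+h-2,x+2:x+w-2]>110)
p=cv2.morphologyEx(p,cv2.MORPH_CLOSE,np.ones((5,5)))
ct=max(cv2.findContours(p,0,1)[0],key=cv2.contourArea); ap=cv2.approxPolyDP(ct,4,True)[:,0]
print('A',cv2.contourArea(ct)); print(np.c_[ap,onz(c,ap,.015).round(4)])
E
```

```text
mat ((254.06588745117188, 179.5347900390625), (84.31251525878906, 110.37274932861328), 1.2730300426483154) [[0.50100896 0.01127427 0.003     ]] [[ 0.36    0.1271  0.003 ]
 [ 0.6601  0.1189  0.003 ]
 [ 0.6488 -0.1101  0.003 ]
 [ 0.3497 -0.0911  0.003 ]]
A 2626.5
[[ 2.650e+02  1.330e+02  6.253e-01 -2.110e-02  1.500e-02]
 [ 2.410e+02  1.380e+02  6.130e-01  4.350e-02  1.500e-02]
 [ 2.500e+02  1.790e+02  5.001e-01  2.190e-02  1.500e-02]
 [ 2.260e+02  1.850e+02  4.856e-01  8.510e-02  1.500e-02]
 [ 2.320e+02  2.150e+02  4.060e-01  7.050e-02  1.500e-02]
 [ 2.830e+02  2.040e+02  4.315e-01 -6.230e-02  1.500e-02]]
```

View pics/c1.png

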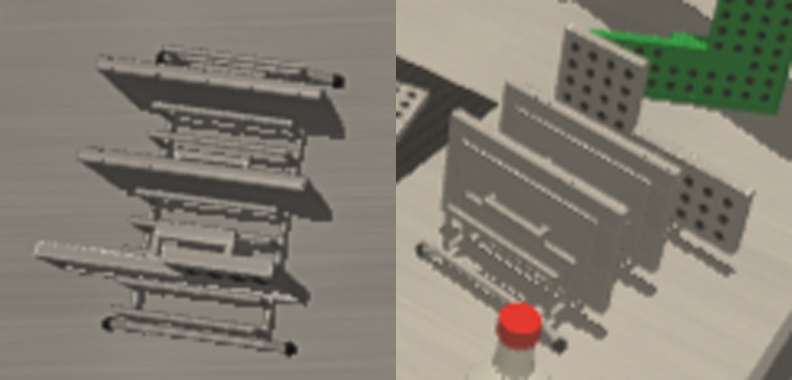

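The enlargement shows plate B nearest the robot. Its short-leg top is at crop (160..272, 252..268) and its handle points away at (200,238). The two lids stand beyond it. Next I'll fit plate A's corners and work out the shift to go above it.

```bash
cat >> h.py <<'E'
from scipy.spatial.transform import Rotation as Ro
L=np.array([[-83,-54],[117,-54],[117,14],[-1,14],[-1,82],[-83,82]])/1000.
def fit2(src,dst):
    "rigid 2D: dst = R src + t -> yaw deg, t, residual mm"
    a=src-src.mean(0); b=dst-dst.mean(0); U,S,V=np.linalg.svd(a.T@b); R=(U@np.diag([1,np.linalg.det(U@V)])@V).T
    t=dst.mean(0)-R@src.mean(0); return np.degrees(np.arctan2(R[1,0],R[0,0])),t,np.abs(src@R.T+t-dst).max()*1000
def go(x,y,z,yaw=None):
    "shift/turn in tool axes to bring TCP to xyz with tool y (jaws) at world yaw (mod 180)"
    o=status.get_obs(); R=Ro.from_euler('xyz',o['tcp_rot'],degrees=True).as_matrix()
    d=R.T@(np.array([x,y,z])-o['ee_pos'])*1000; cur=np.degrees(np.arctan2(R[1,1],R[0,1]))
    print('tcp',o['ee_pos'].round(4),'q',o['q'].round(1),'jaw yaw',cur.round(1),'shift mm',d.round(1),end=' ')
    if yaw is not None:
        t=-((yaw-cur+90)%180-90); print('turn about tool x (down):',round(t,1),'q6 now',o['q'][5].round(1))
    else: print()
E
python3 - <<'E'
from h import *
c=np.load('top0.npy',allow_pickle=True).item()
ap=np.array([[283,204],[265,133],[241,138],[250,179],[226,185],[232,215]])
# order from -83,-54 ; 117,-54 ; 117,14 ; -1,14 ; -1,82 ; -83,82
yaw,t,r=fit2(L,onz(c,ap,.015)[:,:2]); print('A',yaw,t,r)
pan=onz(c,[[342,113],[407,116],[406,237],[336,233]],.044)[:,:2]; print('pan',pan.round(4),pan.mean(0))
B=onz(c,[[130.5,199.5],[165.9,204.6]],.156); print('Btop',B.round(4))
B=onz(c,[[91,199]],.088); print('B longend',B.round(4))
go(t[0],t[1],.22,yaw+90)
E
```

```text
A 11.465365297664054 [0.50223513 0.00703571] 2.3261925288211582
pan [[ 0.6657 -0.2248]
 [ 0.653  -0.3952]
 [ 0.3358 -0.3642]
 [ 0.3501 -0.1903]] [ 0.50114838 -0.29364795]
Btop [[0.4279 0.2952 0.156 ]
 [0.414  0.2139 0.156 ]]
B longend [[0.4438 0.4108 0.088 ]]
tcp [0.2425 0.4935 0.2308] q [63.8  5.  10.  95.1  0.  90. ] jaw yaw 63.8 shift mm [  11.1 -322.   447.6] turn about tool x (down): -37.6 q6 now 90.0
```

```bash
python3 -m jog '0 -32 45 -4; 0 -64 90 -8; 0 -97 134 -11; 0 -129 179 -15; 0 -161 224 -19; 0 -193 269 -23; 0 -225 313 -26; 0 -258 358 -30' 1 40; python3 - <<'E'
from h import *
go(.5022,.007,.22,101.5)
E
```

```text
time: 1.15
ee_pos: [0.4506, 0.1024, 0.2312]
tcp_rot: [28.5, 90.0, 32.5]
wrist_force: [0.6, 0.1, -0.2]
opening: 0.0852
tcp [0.4506 0.1024 0.2312] q [12.8 -7.  -1.7 95.3  0.   8.9] jaw yaw 94.0 shift mm [ 11.2 -98.8  44.9] turn about tool x (down): -7.5 q6 now 8.9
```

```bash
python3 -m jog '4 -33 15 -3; 8 -66 30 -5; 11 -99 45 -7.5; 11 -99 45 -7.5; 11 -99 45 -7.5; 11 -99 45 -7.5; 11 -99 45 -7.5; 11 -99 45 -7.5'; python3 - <<'E'
from h import *
go(.5022,.007,.22,101.5)
c=shot('wrist','w1.png'); np.save('w1.npy',c,allow_pickle=True)
E
```

```text
time: 2.15
ee_pos: [0.5015, 0.0088, 0.2205]
tcp_rot: [-12.0, 90.0, -0.7]
wrist_force: [-0.5, 0.5, 0.2]
opening: 0.085
tcp [0.5015 0.0088 0.2205] q [  1.   -1.9   1.8  93.7  -0.  -10.4] jaw yaw 101.4 shift mm [ 0.5 -1.9  0.3] turn about tool x (down): -0.1 q6 now -10.4
```

View pics/w1.png

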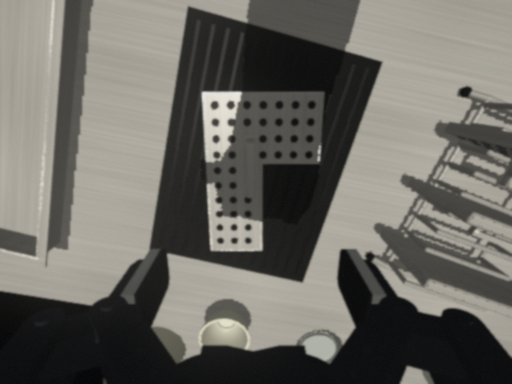

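The wrist view shows plate A square below. Its corners are (203,92), (324,92), (322,163), (263,163), (263,250) and (210,251).

```bash
python3 - <<'E'
from h import *
c=np.load('w1.npy',allow_pickle=True).item()
g=cv2.cvtColor(c['color'],cv2.COLOR_RGB2GRAY)
ap=np.array([[203,92],[210,251],[263,250],[263,163],[322,163],[324,92]],np.float32)
ap=cv2.cornerSubPix(g,ap.reshape(-1,1,2).copy(),(4,4),(-1,-1),(3,30,.01))[:,0]; print(ap)
yaw,t,r=fit2(L,onz(c,ap,.015)[:,:2]); print('A',yaw,t,r)
cr=cv2.resize(g[120:210,215:285],None,fx=6,fy=6,interpolation=cv2.INTER_CUBIC)
a=np.radians(yaw); u=np.array([np.cos(a),np.sin(a)]);v=np.array([-u[1],u[0]])
q=[np.r_[t+sx*.032*u+sy*.005*v,.046] for sx,sy in [(-1,-1),(1,-1),(1,1),(-1,1)]]
cv2.polylines(cr,[((proj(c,q)-[215,120])*6).astype(int)],1,255,1)
cv2.imwrite('pics/c2.png',cr); go(t[0],t[1],.10,yaw+90)
E
```

```text
[[201.38245  91.25294]
 [210.06761 250.38792]
 [261.90298 250.38007]
 [262.60785 163.9089 ]
 [318.5515  162.36102]
 [324.17435  91.33019]]
A 11.566498747342214 [0.50501552 0.00468808] 0.9755071517262293
tcp [0.5015 0.0087 0.2204] q [  1.   -1.9   1.8  93.7   0.  -10.4] jaw yaw 101.4 shift mm [120.4  -4.6   2.6] turn about tool x (down): -0.2 q6 now -10.4
```

View pics/c2.png

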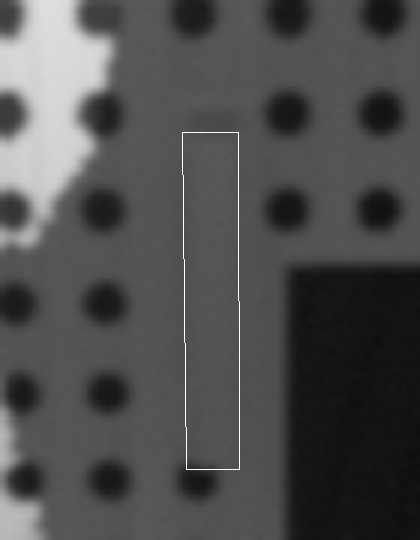

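```bash
python3 -m jog '30 -5 3 0; 70 -5 3 0; 110 -5 3 0; 145 -5 3 0; 170 -5 3 0; 185 -5 3 0; 197 -5 3 0; 197 -5 3 0' 0.5 50; python3 -m jog '0 0 0 0; 0 0 0 0; 0 0 0 0; 0 0 0 0; 0 0 0 0; 0 0 0 0; 0 0 0 0; 0 0 0 0' 0 50
```

```text
time: 3.2
ee_pos: [0.5053, 0.0041, 0.023]
tcp_rot: [171.6, 90.0, -177.1]
wrist_force: [0.4, -0.1, 0.6]
opening: 0.0432
time: 4.2
ee_pos: [0.5062, 0.0042, 0.0243]
tcp_rot: [-2.9, 89.9, 8.4]
wrist_force: [-0.5, 1.6, 5.7]
opening: 0.0088
```

```bash
python3 -m jog '-20 0 0 0; -50 0 0 0; -90 0 0 0; -120 0 0 0; -120 0 0 0; -120 0 0 0; -120 0 0 0; -120 0 0 0'; python3 - <<'E'
from h import *
shot('wrist','w2.png')
go(.5011,-.2936,.14,84)
E
```

```text
time: 5.2
ee_pos: [0.505, 0.0041, 0.1421]
tcp_rot: [170.0, 89.9, -178.6]
wrist_force: [-0.0, 0.2, -4.2]
opening: 0.0092
tcp [0.5052 0.0041 0.1424] q [  0.5  -1.9  -6.8  85.2   0.  -10.9] jaw yaw 101.3 shift mm [   2.4 -291.1  -62.4] turn about tool x (down): 17.3 q6 now -10.9
```

```bash
python3 - <<'E'
from h import *
a=cv2.imread('pics/top0.png')
A=cv2.resize(a[105:245,325:420],None,fx=4,fy=4,interpolation=cv2.INTER_CUBIC)
B=cv2.resize(cv2.imread('pics/w2.png'),(400,300)); B=np.vstack([B,np.zeros((260,400,3),np.uint8)])
cv2.imwrite('pics/c3.png',np.hstack([A,B]))
E
```

```text
(no output)
```

View pics/c3.png

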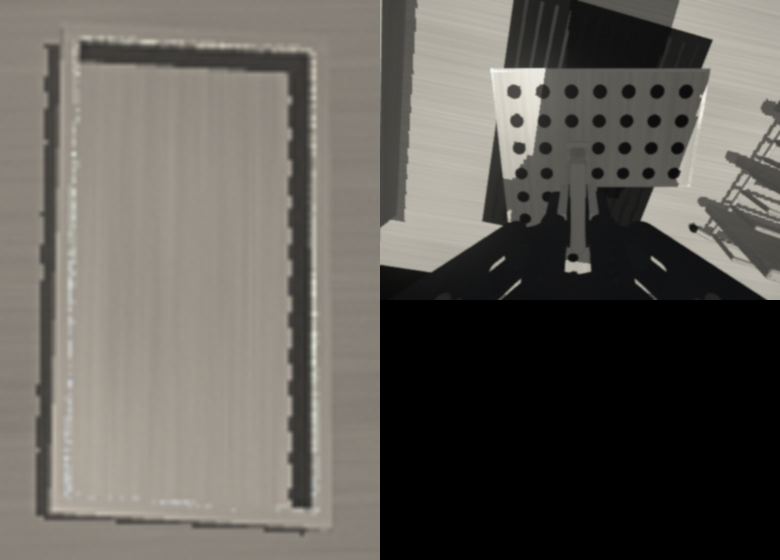

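The crop shows the pan's inner rim corners at crop (80,42), (310,50), (314,508) and (65,498). The wrist picture shows plate A held by its handle and level.

```bash
python3 - <<'E'
from h import *
c=np.load('top0.npy',allow_pickle=True).item()
def rect(p,w,h): return fit2(np.array([[w,h],[w,-h],[-w,-h],[-w,h]])/2000.,onz(c,np.array(p)/4+[325-.375,105-.375],.044)[:,:2])
print('inner',rect([[79,42],[311,50],[314,508],[66,498]],301,152))
print('outer',rect([[63,27],[327,40],[331,527],[50,513]],325,176))
from math import *
yaw,t,_=rect([[79,42],[311,50],[314,508],[66,498]],301,152)
a=radians(yaw);R=np.array([[cos(a),-sin(a)],[sin(a),cos(a)]])
p=t+R@[-.0612,-.0167]; print('A target',p,'B target',t-R@[-.0612,-.0167])
go(p[0],p[1],.14,yaw+90)
E
```

```text
inner (np.float64(-4.644788626116753), array([ 0.50467073, -0.29386691]), np.float64(2.191469954477637))
outer (np.float64(-4.707405373430102), array([ 0.5036946 , -0.29391993]), np.float64(2.767130120266581))
A target [ 0.44231938 -0.3055562 ] B target [ 0.56702207 -0.28217761]
tcp [0.5052 0.0041 0.1424] q [  0.5  -1.9  -6.8  85.2   0.  -10.9] jaw yaw 101.3 shift mm [   2.5 -291.3 -122.4] turn about tool x (down): 16.0 q6 now -10.9
```

```bash
python3 -m jog '0 -37 -15 2; 0 -75 -31 4; 0 -112 -46 6; 0 -150 -62 8; 0 -187 -77 10; 0 -225 -93 12; 0 -262 -108 14; 0 -291 -122 16'; python3 -m jog '10 0 0 0; 25 0 0 0; 40 0 0 0; 50 0 0 0; 50 0 0 0; 50 0 0 0; 50 0 0 0; 50 0 0 0';python3 - <<'E'
from h import *
go(.4423,-.3056,.0254,85.4)
for n in ['wrist','top']:
    c=shot(n,n+'3.png'); np.save(n+'3.npy',c,allow_pickle=True)
a=cv2.imread('pics/wrist3.png'); b=cv2.imread('pics/top3.png')
cv2.imwrite('pics/c4.png',np.hstack([a[:,:400],cv2.resize(b[105:245,325:420],(380,560))[88:88+384]]) if 0 else np.hstack([a[:,:420],cv2.resize(b[105:245,325:420],(261,384))]))
E
```

```text
time: 6.25
ee_pos: [0.4425, -0.3067, 0.1429]
tcp_rot: [163.4, 90.0, 158.6]
wrist_force: [-0.4, 0.4, -3.6]
opening: 0.0092
time: 7.25
ee_pos: [0.4432, -0.3054, 0.0937]
tcp_rot: [-28.7, 90.0, -33.4]
wrist_force: [-1.0, -0.8, -4.5]
opening: 0.009
tcp [ 0.4432 -0.3054  0.0937] q [-34.6   2.9  -7.4  79.7   0.  -29.9] jaw yaw 85.3 shift mm [68.3 -0.3 -1. ] turn about tool x (down): -0.1 q6 now -29.9
```

View pics/c4.png

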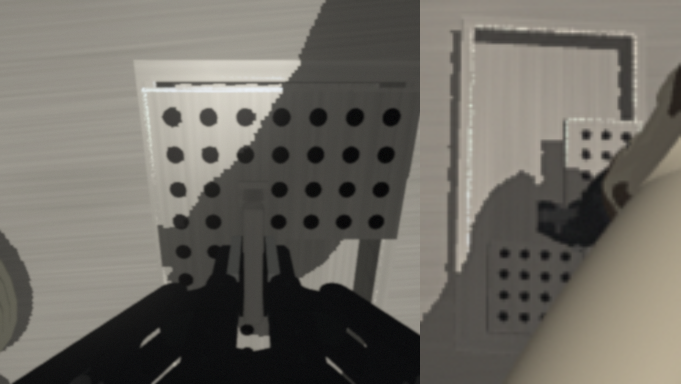

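The wrist view shows the held plate's near corner at (144,90) and the pan's outer rim corner at (135,62). I'll compare these with the estimates.

```bash
python3 - <<'E'
from h import *
c=np.load('wrist3.npy',allow_pickle=True).item()
from math import *
a=radians(-4.65);R=np.array([[cos(a),-sin(a)],[sin(a),cos(a)]]);t=np.array([.5047,-.2939]);P=lambda w:((w-t)@R*1000).round(1)
print('plate corner, pan frame',P(onz(c,[[144,90]],.0844)[:,:2]), 'want', np.array([-83-61.2,-54-16.7]))
print('short leg inner corner(397,238) ',P(onz(c,[[397,238]],.0844)[:,:2]),'want',[-1-61.2,82-16.7])
print('rim outer corner',P(onz(c,[[135,62]],.044)[:,:2]),'want',[-162.5,-88])
print('rim outer back edge at u=280',P(onz(c,[[280,59]],.044)[:,:2]))
print('proj inner corner', proj(c,np.r_[t+R@[-.1505,-.076],.044]), proj(c,np.r_[t+R@[-.1505,.076],.044]))
# edge profiles near the rim
g=cv2.cvtColor(c['color'],cv2.COLOR_RGB2GRAY); print(g[50:100,250]); print(g[200,130:170])
E
```

```text
plate corner, pan frame [[-142.7  -71.2]] want [-144.2  -70.7]
short leg inner corner(397,238)  [[-62.1  64.5]] want [-62.2, 65.3]
rim outer corner [[-158.4  -88.7]] want [-162.5, -88]
rim outer back edge at u=280 [[-160.   -2.]]
proj inner corner [[157.66086855  76.12446246]] [[408.27041005  75.90649451]]
[155 155 152 153 153 154 155 154 156 169 188 203 208 208 206 204 203 201
 201 199 200 200 200 201 204 205 207 209 209 204 191 159 123 143 189 206
 211 221 231 235 234 228 216 207 205 205 205 205 205 205]
[146 145 145 146 146 146 147 147 146 146 146 146 146 147 147 146 148 147
 149 150 154 155 157 157 158 156 157 157 159 160 161 159 158 157 156 156
 157 158 159 161]
```

```bash
python3 -m jog '10 0 1 0; 22 0 1 0; 34 0 1 0; 44 0 1 0; 52 0 1 0; 58 0 1 0; 62 0 1 0; 65 0 1 0'; python3 -m jog '0.5 0 0 0; 1 0 0 0; 1.5 0 0 0; 2 0 0 0; 2.5 0 0 0; 3 0 0 0; 3.2 0 0 0; 3.2 0 0 0'
```

```text
time: 8.35
ee_pos: [0.4441, -0.3054, 0.0282]
tcp_rot: [-32.2, 90.0, -36.9]
wrist_force: [0.3, 0.1, -5.0]
opening: 0.0091
time: 9.35
ee_pos: [0.444, -0.3053, 0.0254]
tcp_rot: [-28.0, 90.0, -32.7]
wrist_force: [-1.9, 1.1, -0.0]
opening: 0.0088
```

```bash
python3 -m jog '0 0 0 0; 0 0 0 0; 0 0 0 0; -10 0 0 0; -40 0 0 0; -90 0 0 0; -150 0 0 0; -200 0 0 0' 0.4; python3 - <<'E'
from h import *
c=shot('wrist','w5.png'); np.save('w5.npy',c,allow_pickle=True)
# B: corners of short-leg top: (0.4279,.2952),(0.414,.2139); grip at x=-55 => 54/82 from the first toward the second
p=np.array([.4279,.2952])+54/82*(np.array([.414,.2139])-[.4279,.2952]); print(p)
go(p[0],p[1],.26,-9.7)
E
```

```text
time: 10.35
ee_pos: [0.4441, -0.3053, 0.2284]
tcp_rot: [-29.7, 89.9, -34.4]
wrist_force: [0.8, -0.6, 0.0]
opening: 0.0341
[0.41874634 0.24166098]
tcp [ 0.445  -0.306   0.2349] q [-34.5   3.1   8.5  94.8  -0.  -29.8] jaw yaw 85.3 shift mm [-28.4 543.6 -70.6] turn about tool x (down): -85.0 q6 now -29.8
```

View pics/w5.png

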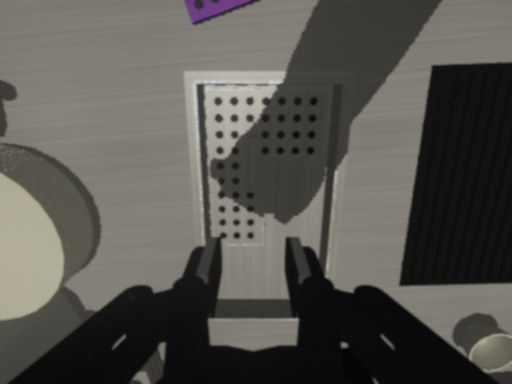

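Plate A lies flat at the near-left of the pan with small even gaps. Going to plate B, turning +95 so that joint 6 keeps its range for later.

```bash
python3 -m jog '-4 34 -4 6; -8 68 -9 12; -11 102 -13 18; -14 136 -18 24; -18 170 -22 30; -21 204 -27 36; -25 238 -31 42; -28 272 -35 48'; python3 - <<'E'
from h import *
go(.4187,.2417,.26,-9.7)
E
```

```text
time: 11.4
ee_pos: [0.4311, -0.0303, 0.254]
tcp_rot: [49.6, 89.9, -3.3]
wrist_force: [0.3, 0.5, 0.3]
opening: 0.0342
tcp [ 0.4311 -0.0303  0.254 ] q [ -4.  -10.5  -2.2  98.2   0.   48.9] jaw yaw 37.1 shift mm [  -6.   154.3 -224.4] turn about tool x (down): 46.8 q6 now 48.9
```

```bash
python3 -m jog '-1 22 -32 7; -2 44 -64 14; -3 66 -96 21; -4 88 -128 28; -5 110 -160 35; -6 132 -192 42; -6 154 -224 47; -6 154 -224 47'; python3 - <<'E'
from h import *
go(.4187,.2417,.26,-9.7)
for n in ['wrist','top']:
    c=shot(n,n+'6.png'); np.save(n+'6.npy',c,allow_pickle=True)
E
```

```text
time: 12.4
ee_pos: [0.4175, 0.242, 0.2592]
tcp_rot: [-141.9, 90.0, 118.6]
wrist_force: [0.3, -0.8, 0.0]
opening: 0.0341
tcp [0.4175 0.242  0.2592] q [ 30.1  -3.5   4.6  98.1   0.  129.6] jaw yaw -9.6 shift mm [-0.8  1.2  0.1] turn about tool x (down): 0.1 q6 now 129.6
```

View pics/wrist6.png

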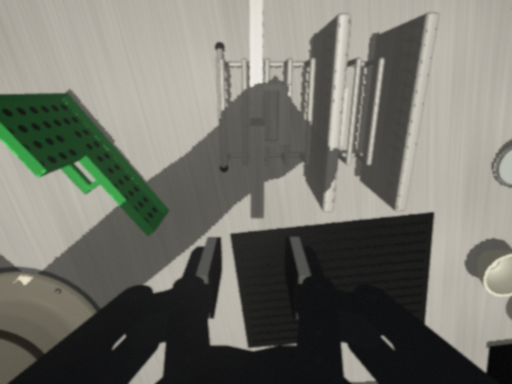

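The wrist view shows plate B edge-on along column 257, with its short leg in shadow at rows 115..217. I'll enlarge it with more contrast.

```bash
python3 - <<'E'
from h import *
c=np.load('wrist6.npy',allow_pickle=True).item(); g=cv2.cvtColor(c['color'],cv2.COLOR_RGB2GRAY)
cr=np.clip((cv2.resize(g[70:230,210:310],None,fx=3.6,fy=3.6,interpolation=cv2.INTER_CUBIC).astype(float)-30)*2.2,0,255).astype(np.uint8)
cv2.imwrite('pics/c7.png',cr)
p=np.array([.4279,.2952]);q=np.array([.414,.2139])
print(proj(c,[np.r_[p,.156],np.r_[q,.156]]))
for v in (130,150,180,205): print(v,g[v,240:290:1])
E
```

```text
[[253.94379915 124.30389076]
 [253.63686778 217.16420108]]
130 [91 91 89 89 89 88 86 86 88 92 92 94 95 93 94 92 92 92 93 92 94 95 96 94
 92 89 88 88 87 86 88 90 93 92 93 92 89 86 89 94 96 97 96 96 94 94 92 92
 92 91]
150 [91 90 88 87 88 87 86 86 88 91 92 90 91 93 91 91 91 90 90 91 91 93 94 92
 91 88 87 85 85 86 90 91 91 90 91 92 94 94 95 93 90 91 89 89 86 85 85 85
 86 86]
180 [ 91  92  92  91  90  90  93  93  93  91  91  91  92  91  91  91  89  87
  89  90  91  92  92  94  95  99 100 114 137 154 160 160 162 169 173 174
 175 177 179 182 184 184 184 181 179 178 177 179 180 181]
205 [179 180 181 181 180 181 182 181 178 167 143 115  97  93  90  88  89  89
  88  89  90  91  97 119 146 165 171 172 173 175 176 176 174 175 177 176
 176 176 173 173 173 175 178 178 180 180 179 178 175 176]
```

View pics/c7.png

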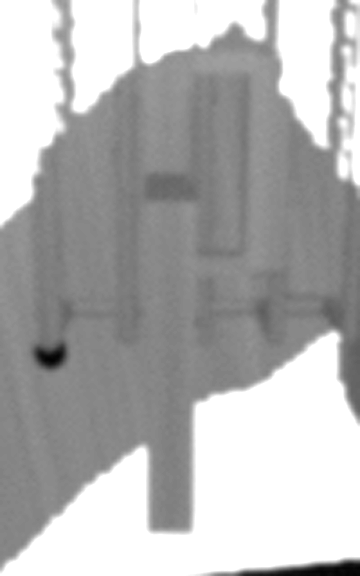

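The short-leg top edge spans (257.7,125.6) to (257,217), and the handle is on the far side.

```bash
python3 - <<'E'
from h import *
c=np.load('wrist6.npy',allow_pickle=True).item()
e=onz(c,[[257.7,125.6],[257.0,217]],.156)[:,:2]; print(e, np.linalg.norm(e[0]-e[1])); d=(e[0]-e[1])/np.linalg.norm(e[0]-e[1])
yaw=np.degrees(np.arctan2(d[1],d[0])); p=e[0]-d*.054; print('plate x yaw',yaw,'grip',p)
go(p[0],p[1],.130,yaw-90)
E
```

```text
[[0.4307508  0.29366562]
 [0.41702529 0.21355345]] 0.08127945895467484
plate x yaw 80.27798113773494 grip [0.42163192 0.24044114]
tcp [0.4178 0.2402 0.2595] q [ 29.9  -3.6   4.6  98.2  -0.  129.5] jaw yaw -9.6 shift mm [129.5   3.7  -0.9] turn about tool x (down): 0.1 q6 now 129.5
```

```bash
python3 -m jog '25 4 -1 0; 55 4 -1 0; 85 4 -1 0; 105 4 -1 0; 118 4 -1 0; 126 4 -1 0; 129 4 -1 0; 129 4 -1 0'; python3 -m jog '0 0 0 0; 0 0 0 0; 0 0 0 0; 0 0 0 0; 0 0 0 0; 0 0 0 0; 0 0 0 0; 0 0 0 0' 0 80
```

```text
time: 13.5
ee_pos: [0.4222, 0.2405, 0.1305]
tcp_rot: [127.8, 90.0, 28.1]
wrist_force: [0.1, -0.2, -0.3]
opening: 0.0343
time: 14.5
ee_pos: [0.4223, 0.2406, 0.1307]
tcp_rot: [129.4, 89.9, 29.7]
wrist_force: [-0.4, -0.7, 7.0]
opening: 0.0103
```

```bash
python3 -m jog '-5 0 0 0; -12 0 0 0; -22 0 0 0; -34 0 0 0; -46 0 0 0; -58 0 0 0; -70 0 0 0; -80 0 0 0'; python3 -m jog '-15 0 0 0; -30 0 0 0; -45 0 0 0; -55 0 0 0; -55 0 0 0; -55 0 0 0; -55 0 0 0; -55 0 0 0'; python3 - <<'E'
from h import *
for n in ['wrist','scene']:
    c=shot(n,n+'8.png'); np.save(n+'8.npy',c,allow_pickle=True)
a=cv2.imread('pics/wrist8.png'); b=cv2.imread('pics/scene8.png')
cv2.imwrite('pics/c8.png',np.hstack([cv2.resize(a,(390,293)),cv2.resize(b[100:340,200:],(390,293))]))
go(.57,.012,.27,-5)
E
```

```text
time: 15.5
ee_pos: [0.4221, 0.2405, 0.211]
tcp_rot: [128.1, 90.0, 28.5]
wrist_force: [-0.4, 0.7, -3.4]
opening: 0.0106
time: 16.5
ee_pos: [0.422, 0.2404, 0.2647]
tcp_rot: [-50.5, 90.0, -150.2]
wrist_force: [-0.6, -0.1, -3.4]
opening: 0.0101
tcp [0.422  0.2404 0.2649] q [ 29.7  -2.9   5.8  98.8  -0.  129.3] jaw yaw -9.7 shift mm [ -5.1 184.3 200.3] turn about tool x (down): -4.7 q6 now 129.3
```

View pics/c8.png

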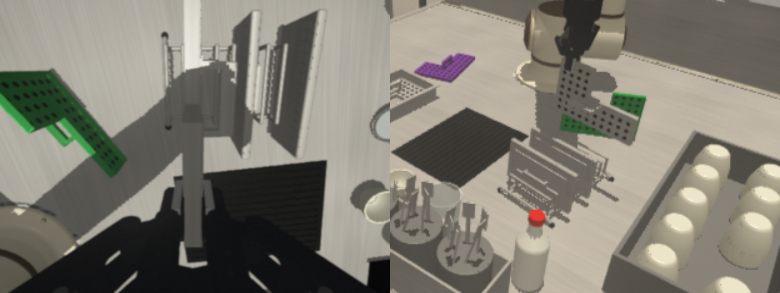

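Plate B is held upright and clear of the rack, and both lids are still standing. Now over the mat.

```bash
python3 - <<'E'
from h import *
go(.576,-.06,.265,-3)
E

```

```text
tcp [0.422  0.2404 0.2649] q [ 29.7  -2.9   5.8  98.8  -0.  129.3] jaw yaw -9.7 shift mm [-1.000e-01  2.023e+02  2.703e+02] turn about tool x (down): -6.7 q6 now 129.3
```

```bash
python3 -m jog '0 15 20 -1; 0 40 54 -2; 0 70 94 -3; 0 101 135 -4; 0 132 176 -5; 0 162 217 -6; 0 185 248 -6.7; 0 202 270 -6.7'; python3 -m jog '20 0 0 0; 45 0 0 0; 75 0 0 0; 100 0 0 0; 120 0 0 0; 133 0 0 0; 141 0 0 0; 145 0 0 0'; python3 - <<'E'
from h import *
go(.576,-.06,.1135,-3); print(status.get_obs()['wrist_force'])
E
```

```text
time: 17.6
ee_pos: [0.5764, -0.0614, 0.2647]
tcp_rot: [-62.0, 90.0, -155.0]
wrist_force: [0.2, 1.0, -3.2]
opening: 0.0105
time: 18.6
ee_pos: [0.576, -0.0597, 0.1201]
tcp_rot: [85.2, 90.0, -7.8]
wrist_force: [-1.1, 0.2, -3.3]
opening: 0.0104
tcp [ 0.576  -0.0597  0.1201] q [-5.9  8.1  1.2 83.1 -0.  87.1] jaw yaw -3.0 shift mm [6.6 0.1 0.3] turn about tool x (down): 0.0 q6 now 87.1
[-1.0998019   0.18821449 -3.28737274]
```

Lower slowly until contact.

```bash
python3 -m jog '1 0 0 0; 2 0 0 0; 3 0 0 0; 4 0 0 0; 5 0 0 0; 5.5 0 0 0; 6 0 0 0; 6 0 0 0'; python3 - <<'E'
from h import *
c=shot('scene','s9.png')
E
```

```text
time: 19.6
ee_pos: [0.5759, -0.0597, 0.1142]
tcp_rot: [103.2, 90.0, 10.3]
wrist_force: [-1.0, -0.7, -2.1]
opening: 0.0104
```

```bash
python3 -m jog '0.3 0 0 0; 0.6 0 0 0; 0.9 0 0 0; 1.2 0 0 0; 1.2 0 0 0; 1.2 0 0 0; 1.2 0 0 0; 1.2 0 0 0'; python3 - <<'E'
from h import *
print(status.get_obs()['wrist_force'])
E
```

```text
time: 20.65
ee_pos: [0.5761, -0.0598, 0.114]
tcp_rot: [83.3, 89.9, -9.6]
wrist_force: [-3.7, -1.3, 6.8]
opening: 0.0107
[-3.67887376 -1.25219195  6.8106585 ]
```

```bash
python3 -m jog '0 0 0 0; 0 0 0 0; 0 0 0 0; 0 -4 0 0; 0 -8 0 0; 0 -12 0 0; 0 -16 0 0; 0 -20 0 0' 0.25; python3 -m jog '0 0 0 0; 0 0 0 0; 0 0 0 0; 0 0 0 0; 0 0 0 0; 0 0 0 0; 0 0 0 0; 0 0 0 0'; python3 - <<'E'
from h import *
for n in ['scene','wrist']:
    c=shot(n,n+'10.png'); np.save(n+'10.npy',c,allow_pickle=True)
E
```

```text
time: 21.65
ee_pos: [0.5555, -0.0586, 0.1129]
tcp_rot: [89.8, 90.0, -3.2]
wrist_force: [-0.4, 0.1, -1.0]
opening: 0.0214
time: 22.65
ee_pos: [0.5559, -0.0586, 0.1129]
tcp_rot: [-168.3, 90.0, 98.8]
wrist_force: [0.0, 0.2, 0.1]
opening: 0.0211
```

```bash
cat > asc.py <<'E'
from h import *
def asc(c,u0,u1,v0,v1,su=2,sv=3):
    g=cv2.cvtColor(c['color'],cv2.COLOR_RGB2GRAY)[v0:v1,u0:u1]; g=cv2.resize(g,((u1-u0)//su,(v1-v0)//sv),interpolation=cv2.INTER_AREA)
    for i,r in enumerate(g): print('%3d '%(v0+i*sv)+''.join(' .:-=+*#%@'[min(9,x//24)] for x in r))
E
python3 - <<'E'
from asc import *
c=np.load('scene10.npy',allow_pickle=True).item()
import math
# expected corners (plate x=117 end etc.) for tilts
X0=np.array([.570,-.0047]); ux=np.array([math.cos(math.radians(87)),math.sin(math.radians(87))]); n=np.array([math.cos(math.radians(-3)),math.sin(math.radians(-3))])
# -60mm along ux is gripper; plate point foot:
foot=np.array([.570,-.0598])+.055*ux
for th in (0,12,20,90):
    t=math.radians(th); P=[]
    for x,y in L: 
        s=y+.054; P.append(np.r_[foot+ux*x-n*s*math.sin(t),.003+s*math.cos(t)])
    print(th,proj(c,P).round().astype(int).tolist())
asc(c,190,310,130,260)
E
```

```text
0 [[222, 214], [269, 240], [270, 222], [240, 207], [240, 188], [221, 179]]
12 [[222, 214], [269, 240], [273, 220], [243, 205], [246, 185], [227, 176]]
20 [[222, 214], [269, 240], [275, 220], [245, 205], [250, 184], [231, 175]]
90 [[222, 214], [269, 240], [282, 230], [254, 215], [267, 206], [249, 197]]
130 #############+:::::::::::::*##############################+=
133 ##############-:::::::::::=################################+
136 #############*:-=-------=-:#################################
139 #############*:::-------:::#################################
142 ##############-::::::::::::####*+**#########################
145 ##############-::::::::::::*+-+=----===#####################
148 ##############-::::::::::::--:--=-----+#####################
151 ##############+::::::::::::---=------*###################%%*
154 ###############-:::::::::::::--=---=####################@#++
157 ######*+===+*#*::::::::::::::-----+####################%%+++
160 ##**+==========:::::::::::::----=#####################%#*+++
163 +======+*++=---:::::::::::::---*#######################*=+++
166 ====++**++*=-
[... 1297 characters left out ...]
::::::::::::..:::--=-====:=====-:::::::=*#*======+
229 =+########+-:::::::::::::..::-==-====--==::::::-*###+=======
232 =*##########*=-::::::::::::::::-==--====-::::=*#####+=======
235 =++############+-:::::::::::::::::-==-==-::-*#######========
238 ==+#%########%###*=::::::::::::::::::-==:-*#########====+++*
241 ==+%****###***######+-:::::::::::::::::-*###########+++=====
244 ==+***#####*+==*######*=-::::::::::::-*#############+++++===
247 ==*#*#*#%%%*===##*++**#%#+===-:::::-*##############*==+==+++
250 ==++*#*+%%%*===##*====+*****+=++--+#################=+*=++=+
253 ==++++=+***====+**=+==+*******++*###############-+**+*+===++
256 ===+++==++++==+=**=++=+**********%##############*++*+***+===
```

```bash
python3 -m jog '2 -2 0 0; 4 -4 0 0; 6 -6 0 0; 8 -8 0 0; 10 -10 0 0; 12 -12 0 0; 15 -12 0 0; 15 -12 0 0' 0.5; python3 -m jog '4 2 0 0; 8 4 0 0; 12 4 0 0; 12 2 0 0; 12 0 0 0; 12 0 0 0; 12 0 0 0; 12 0 0 0' 1; python3 - <<'E'
from asc import *
c=shot('scene','s11.png'); go(.5,0,.1); print(status.get_obs()['wrist_force'])
import math
ux=np.array([math.cos(math.radians(87)),math.sin(math.radians(87))]); n=np.array([ux[1],-ux[0]]); foot=np.array([.570,-.0598])+.055*ux
for th in (12,25,36,50,90):
    t=math.radians(th); P=[np.r_[foot+ux*x-n*(y+.054)*math.sin(t),.003+(y+.054)*math.cos(t)] for x,y in L]
    print(th,proj(c,P).round().astype(int).tolist())
asc(c,200,300,160,250)
E
```

```text
time: 23.75
ee_pos: [0.5437, -0.058, 0.0975]
tcp_rot: [-99.0, 90.0, 168.0]
wrist_force: [-0.8, 0.6, 0.8]
opening: 0.0425
time: 24.75
ee_pos: [0.5439, -0.058, 0.0861]
tcp_rot: [69.9, 90.0, -23.1]
wrist_force: [-1.2, 0.1, 1.0]
opening: 0.0853
tcp [ 0.5439 -0.058   0.086 ] q [-6.1  4.2 -6.8 79.  -0.  86.9] jaw yaw -3.0 shift mm [-14.  -46.8 -55.6] 
[-0.90430798 -0.27098593  1.04414441]
12 [[222, 214], [269, 240], [273, 220], [243, 205], [246, 185], [227, 176]]
25 [[222, 214], [269, 240], [276, 220], [246, 205], [253, 184], [233, 175]]
36 [[222, 214], [269, 240], [278, 220], [249, 205], [257, 185], [238, 176]]
50 [[222, 214], [269, 240], [280, 221], [251, 206], [262, 188], [243, 180]]
90 [[222, 214], [269, 240], [282, 230], [254, 215], [267, 206], [249, 197]]
160 ========++*=::::::::::::::-=#####################%
163 ===+++=====-::::::::::::::=#######################
166 +***+**+-=-:::::::::::::::+#######################
169 +====+*=:-:::::::::::::::-*######################*
172 +*+=++*-:::::=::::-++:::+######################*+=
175 ++++***-::::-=::--+*=::-####################*+====
178 
[... 615 characters left out ...]
==--===--=-=++==+++*+=:::::::::::::::::-
214 #######+-::-==--=-=--=-===+==+++++=-::::::::::::=*
217 ####*=::::::::-=----==-=-=++++-+++**+=::::::::::==
220 ##+-::::::::::::--=--:===+==++++-=+++*=:::::::::==
223 *-::::::::::::::.::---=:=++++-+++*+-++-:::::::-===
226 ##+-::::::::::::::.:::-=+==++++-+++*+-::::::-+#*==
229 ####*-::::::::::::::::::-+++-+=+++=+=-:::::+###+==
232 #######+-::::::::::::::::::=++=++=++-:::-+#####+==
235 #########*-::::::::::::::::::-=++=*=:::+#######===
238 %######%####+-::::::::::::::::::-++-:=*########===
241 ********######*-:::::::::::::::::::=###########=++
244 **####**+=*######+-::::::::::::::=*############+=+
247 #*#%%%*===*##**####*=---:::::::=##############*=+*
```

Leaning plate B follows the finger, at about 35° tilt. Continue the arc.

```bash
python3 -m jog '3 -4 0 0; 5 -8 0 0; 11 -16 0 0; 18 -24 0 0; 26 -31 0 0; 34 -38 0 0; 42 -43 0 0; 49 -47 0 0'; python3 - <<'E'
from asc import *
c=shot('scene','s12.png'); go(.5,0,.1); print(status.get_obs()['wrist_force'])
asc(c,210,300,170,250)
E
```

```text
time: 25.8
ee_pos: [0.4965, -0.0555, 0.0363]
tcp_rot: [-85.6, 90.0, -178.6]
wrist_force: [-1.0, -0.4, -0.1]
opening: 0.0855
tcp [ 0.4958 -0.0555  0.0354] q [ -6.4  -1.  -17.8  73.3   0.   86.6] jaw yaw -3.0 shift mm [-64.6   1.2 -55.6] 
[-1.74326002 -0.11091013 -1.8159328 ]
170 +******+==+*-::::::::::::-#################*+
173 +****+*+#*+=::::::::::::::###############*===
176 +**+***+---::::::::::::::-############*======
179 ****+===:::::::::::-=:::+##########+=========
182 ++======:::::+=::-=+-::=########*+===========
185 ========::::=-::=--=---=**###*+==============
188 ====++**::::=:-=--=--=--=--==================
191 ==+*###*+-::::--==--=-==--=-:::--============
194 *#########=::-----==----==-:....::--========+
197 ##########=::-=----:=---=::......:.:::-==+*##
200 ##########=:-==-=--==-=-:...........::::-+###
203 #########==-=--=======-:.........::::::::::-+
206 #######*==-=-=======+*+::......::::::::::::::
209 #####++*====-=:=========*+-:.::::::::::::::::
212 ##*+-:=*+=--====--=-====**#*+=:::::::::::::=*
215 +=::::::-+**+*+-==-==-=**=*+*#*+=::::::::::-=
218 :::::::::::-+**++-***+*=*##+*++##*+=:::::::==
221 ::::::::::::::-+***=****#++#****=*#+::::::-==
224 :::::::::::::::::-+*#++*+*#*=#***#+-::::=**==
227 -:::::::::::::::::::=*#*+#+*##=*#=::::=*##+==
230 #*=:::::::::::::::::::-=*#**++#*=:::=*####+==
233 ####+-:::::::::::::::::::-+#**#=::=*######===
236 ##%###*=-:::::::::::::::::::-+=-=*########===
239 ***######+-:::::::::::::::::::=*##########=+=
242 #**+=*######+-::::::::::::::=*############+=+
245 #*===*##**####*=---:::::::=*#############*=++
```

```bash
python3 -m jog '4 -2 0 0; 8 -4 0 0; 12 -6 0 0; 16 -8 0 0; 19 -9 0 0; 21 -10 0 0; 22 -11 0 0; 22 -11 0 0'; python3 -m jog '0 -8 0 0; 0 -18 0 0; 0 -30 0 0; 0 -30 0 0; 0 -30 0 0; -10 -30 0 0; -30 -30 0 0; -60 -30 0 0';  python3 - <<'E'
from asc import *
c=shot('scene','s13.png'); np.save('scene13.npy',c,allow_pickle=True); go(.5,0,.1); print(status.get_obs()['wrist_force'])
asc(c,210,300,170,250)
E
```

```text
time: 26.85
ee_pos: [0.4859, -0.055, 0.0149]
tcp_rot: [71.8, 90.0, -21.2]
wrist_force: [0.5, -0.6, 0.0]
opening: 0.0854
time: 27.85
ee_pos: [0.4558, -0.0534, 0.0756]
tcp_rot: [-91.5, 89.9, 175.5]
wrist_force: [0.4, 0.2, 0.4]
opening: 0.0856
tcp [ 0.4577 -0.0536  0.08  ] q [ -6.7  -7.8 -19.2  78.4  -0.   86.3] jaw yaw -3.0 shift mm [-19.8  39.6 -55.7] 
[0.52730225 0.64649733 4.183956  ]
170 +******+==+*=:-::-::+###-::+###############*+
173 +****+*+#*+=-:-:---*####-::+#############*===
176 +**+***+====--::::*#####*==*#########**======
179 ****+=========+::-+################+=========
182 +==========+*#*::=+#############*+===========
185 ========+*#####=-=*######**##*+==============
188 ====++**#########*#####+=:-==================
191 ==+*################*=-::::::::--============
194 *###############**+=::::::::::::::--========+
197 ##############*+=---:::::::.::::::.:::--=+*##
200 ############*+=---------::::..:.:.::::::-+###
203 ##########**=--=++==-------::....::::::::::-+
206 #######*+**+*=--==+++=--=-::...::::::::::::::
209 #####++**+***=+====-=++*=:....:::::::::::::::
212 ##*+-+#+*#*+**+*+===-===-:.::::::::::::::::=*
215 +=:::-=+**+*+***+***+=====-::::::::::::::::-=
218 :::::::--=+**#=***+******+#*+=-::::::::::::==
221 :::::::::::-==+**+*+*+#+**#++#**+-::::::::-==
224 ::::::::::::::--=+*+**+***+#**+#****-:::=**==
227 -:::::::::::::::::-==+*#=*#*+**+***=::=*##+==
230 #*=-:::::::::::::::::--=+***#+**#*--=*####+==
233 ####+-::::::::::::::::::--=+**#*=-=*######===
236 ##%###*=-:::::::::::::::::::-==-=*########===
239 ***######+-:::::::::::::::::::=*#########*=+=
242 #**+=*#####*=-::::::::::::::=*############+=+
245 #*===*##**####*=---:::::::=*#############*=++
```

```bash
python3 -m jog '-40 5 0 0; -90 20 -15 0; -130 40 -30 0; -140 52 -46 0; -140 52 -46 0; -140 52 -46 0; -140 52 -46 0; -140 52 -46 0' 0.5;  python3 - <<'E'
from asc import *
c=shot('wrist','w14.png'); np.save('w14.npy',c,allow_pickle=True); go(.516,-.005,.22,-3)
t=shot('top','t14.png'); np.save('t14.npy',t,allow_pickle=True)
g=cv2.cvtColor(c['color'],cv2.COLOR_RGB2GRAY)
m=(g>60).astype(np.uint8)
m=cv2.morphologyEx(m,cv2.MORPH_CLOSE,np.ones((9,9)))
n,l,s,_=cv2.connectedComponentsWithStats(m); print(s)
asc(c,100,440,60,290,4,7)
E
```

```text
time: 28.9
ee_pos: [0.5099, -0.0105, 0.2146]
tcp_rot: [-86.5, 90.0, -179.5]
wrist_force: [0.1, 0.2, -0.1]
opening: 0.0429
tcp [ 0.51   -0.0105  0.2147] q [-1.2 -0.8  2.3 93.1 -0.  91.8] jaw yaw -3.0 shift mm [-5.3  5.7 -5.8] turn about tool x (down): -0.0 q6 now 91.8
[[    11     43    501    341  67233]
 [     0      0    512    384 127359]
 [   107    338      7      7     30]
 [   393    338     12     14     66]
 [   347    342     40     42    991]
 [   121    344     37     40    929]]
 60 %%%=:::::.....................:::::::%@@@=#@@*#@@@%@@#:................=%%%%%%%%%%#%#
 67 %%%*:::::::::::::::::::::::::::::::::#@@@@@@@@@@@@@@@%:::::::..........*%%%%%%%%%%%%#
 74 %%%#::..........................:::::+@@@##@@*=@@#=#@%:................#%%%%%%%%%%%%%
 81 %%%#-.:::::.......:::::::::::::::::::=@@@#*@@##%@@@@@%::::............:%%%%%%%%%%%%%%
 88 %%%%=.................................========-=+++#@%:...............=%%%%%%%%%%%%%%
 95 ==++-.................................-==-.-=-:-==:-==::..............+%%%%%%%%%%%%%%
102 ====-........                 ........-==============-.....
[... 1576 characters left out ...]
%%%%%%####***#%%%%%%%%%%%%%%%%%%%#*##%%%%%%%%%%%%%%%%%%%%%%%%%###%%#%%
235 %%%%%%%%%%%%%%%%%%%%%###+=-:*%%%%%%%%%%%%%%%%%%%=.-=*%%%%%%%%%%%%%%%%%%%%%%%###%%##%%
242 %%%%%%%%%%%%%%%%%%%%#=:-==:.*%%%%%%%%%%%%%%%%%%%-.:--::+#%%%%%%%%%%%%%%%%%%%###%%#%%%
249 %%%%%%%%%%%%%%%%%%%#-.:-=-..+%%%%%%%%%%%%%%%%%%%-..---..=%%%%%%%%%%%%%%%%%%%######%%#
256 %%%%%%%%%%%%%%%%%%%=..-=-:..+%%%%%%%%%%%%%%%%%%%-..:--:..+%%%%%%%%%%%%%%%%%####%##%#%
263 %%%%%%%%%%%%%%%%%%+..:-=-...+%%%%%%%%%%%%%%%%%%%-...---. .*%%%%%%%%%%%%%%%%###%%##%%%
270 %%%%%%%%%%%%%%%%*=:..:-=:...*%%%%%%%%%%%%%%%%%%%+. .--:.  :+#%%%%%%%%%%%%%%#%%%%#%%%#
277 %%%%#*+++#%%%%%=.......:...-#%%%%%%%%%%%%%%%%%%%#. ...      .*%%%%%*+++*#%%%%%%%#%%%#
```

```bash
python3 - <<'E'
from asc import *
c=np.load('w14.npy',allow_pickle=True).item()
g=cv2.cvtColor(c['color'],cv2.COLOR_RGB2GRAY)
m=(g>62).astype(np.uint8); m[219:]=0; m[:,:170]=0; m[:,345:]=0
m[:44]=0
m=cv2.morphologyEx(m,cv2.MORPH_CLOSE,np.ones((7,7)))
ct=max(cv2.findContours(m,0,1)[0],key=cv2.contourArea); ap=cv2.approxPolyDP(ct,6,True)[:,0]; print(ap.tolist())
asc(c,190,340,0,66,3,6); asc(c,190,340,200,224,3,3)
E
```

```text
[[170, 55], [247, 60], [246, 70], [170, 72], [249, 75], [242, 86], [172, 87], [252, 90], [258, 156], [202, 164], [208, 217], [320, 217], [316, 89], [327, 87], [316, 85], [316, 74], [329, 72], [317, 71], [315, 58], [329, 56], [316, 55], [315, 44]]
  0 ####%########%%#%%%%%%%#%%%#%#%####%%%%%%%#####%#%
  6 ####%%#######%%%%%%%%%%#%%%%%%%%##%%%%%%%%%#%#%%#%
 12 ####%%#######%%%%%%%%%%#%%%%%%%%##%%%%%%%%%#%%%%%%
 18 #####%#######%%%%%%%%%%%%%%%%%%%%#%%%%%%%%%%%%%%%%
 24 #####%#%######%%%%%%%%%%%%%%%%%%%%%%%%%%%%%%%%%%%%
 30 ####%%########%%%%%%%%%%%%%%%%%%%%%%%%%%%%%%%%%%%%
 36 #################%%#%#%##%%%%%%%###%%%%%%%########
 42 ------::::::::-------===++***##%%%@@@@@@@+::::::::
 48 :::::::::::::::::::#@@@@@@@@@@@@@@@@@@@@@+::......
 54 ::::::::::::::-----#@@@@@%@@@@#+%@@%==%@@*::::::::
 60 ..........:::::::::+@@@@*=+@@@*+%@@@##@@@*:.......
200 .....=@%+:+%%+:+@@*=#@@##%@@@%@@@@@@@@@%%@%-......
203 ..:::-@%#=+%@%#%@@@%@@@@@@@@@@@@@@%%@@#+%%%-......
206 ::::::%%%%%%%@@@@@@@@@@%%%@@%*#@@*-*@%+:*%@-......
209 :.::::#%%%%%%%%%@@%**%@#=+%@*:=%%+:+%%*=#%@=......
212 .:::::*%%*+#%%==%@#--%@#-+%@%=#%@%#%@@%%%%@=......
215 ::::::+%%=:*%%=-#@%**%%%%%@@@%%@@@%@%@%%%%%-......
218 ::::::=%%#+#%%%%%@@@@@@%%%@%%%%###**++=--::.......
221 ::::::-%%%%%%%@@@@@@@%%#**+==--:::................
```

```bash
python3 - <<'E'
from h import *
c=np.load('w14.npy',allow_pickle=True).item(); g=cv2.cvtColor(c['color'],cv2.COLOR_RGB2GRAY)
ap=np.array([[320,216],[315,42],[246,48],[256,158],[202,161],[208,223]],np.float32)
ap2=cv2.cornerSubPix(g,ap.reshape(-1,1,2).copy(),(4,4),(-1,-1),(3,30,.01))[:,0]; print(ap2.round(1).tolist())
for a in (ap,ap2): print('B',fit2(L,onz(c,a,.015)[:,:2]))
yaw,t,r=fit2(L,onz(c,ap,.015)[:,:2])
go(t[0],t[1],.0243,yaw+90)
E
```

```text
[[319.5, 216.60000610351562], [313.70001220703125, 42.20000076293945], [247.10000610351562, 48.099998474121094], [258.29998779296875, 156.1999969482422], [201.60000610351562, 163.0], [211.0, 226.6999969482422]]
B (np.float64(91.94135991493147), array([ 0.53018485, -0.00373528]), np.float64(3.6512289540331366))
B (np.float64(92.67297836076887), array([ 0.53106865, -0.00468012]), np.float64(2.099853601498792))
tcp [ 0.51   -0.0104  0.2148] q [-1.2 -0.8  2.3 93.1 -0.  91.8] jaw yaw -3.0 shift mm [190.5  19.8  -7.8] turn about tool x (down): -4.9 q6 now 91.8
```

```bash
python3 -m jog '20 20 -8 -2; 60 20 -8 -4; 100 20 -8 -5.5; 135 20 -8 -5.5; 160 20 -8 -5.5; 178 20 -8 -5.5; 190 20 -8 -5.5; 190 20 -8 -5.5' 0.6; python3 -m jog '0 0 0 0; 0 0 0 0; 0 0 0 0; 0 0 0 0; 0 0 0 0; 0 0 0 0; 0 0 0 0; 0 0 0 0' 0 50; python3 -m jog '-10 0 0 0; -30 0 0 0; -60 0 0 0; -90 0 0 0; -115 0 0 0; -120 0 0 0; -120 0 0 0; -120 0 0 0'; python3 - <<'E'
from h import *
c=shot('wrist','w15.png'); np.save('w15.npy',c,allow_pickle=True); go(.567,-.2822,.145,85.4)
E
```

```text
time: 30.0
ee_pos: [0.5304, -0.0032, 0.0245]
tcp_rot: [-93.0, 90.0, 179.5]
wrist_force: [-0.3, 0.1, -0.3]
opening: 0.0508
time: 31.0
ee_pos: [0.5313, -0.0032, 0.0258]
tcp_rot: [87.7, 89.9, 0.2]
wrist_force: [-0.4, -0.6, 5.4]
opening: 0.009
time: 32.0
ee_pos: [0.5301, -0.0032, 0.1435]
tcp_rot: [-92.5, 89.9, -180.0]
wrist_force: [0.3, -0.4, -4.3]
opening: 0.0087
tcp [ 0.5301 -0.0032  0.1436] q [-0.3  1.5 -3.3 85.4 -0.  87.1] jaw yaw 2.5 shift mm [ -1.5  24.5 280.3] turn about tool x (down): -82.9 q6 now 87.1
```

```bash
python3 -m jog '0 2 23 -7; 0 4 46 -14; 0 6 69 -21; 0 8 92 -28; 0 10 115 -35; 0 12 138 -42; 0 14 161 -49; 0 16 184 -55';  python3 - <<'E'
from h import *
go(.567,-.282,.125,85.4)
E
```

```text
time: 33.05
ee_pos: [0.5545, -0.187, 0.1439]
tcp_rot: [-167.8, 89.9, 159.9]
wrist_force: [0.2, -0.1, -3.1]
opening: 0.0085
tcp [ 0.5545 -0.187   0.1439] q [-18.6   9.    4.8  85.9   0.   13.6] jaw yaw 57.7 shift mm [ 18.8 -73.7  61.3] turn about tool x (down): -27.7 q6 now 13.6
```

```bash
python3 -m jog '0 -12 10 -5; 0 -25 21 -10; 0 -38 32 -15; 0 -51 43 -20; 0 -63 53 -25; 0 -74 61 -27.7; 8 -74 61 -27.7; 18 -74 61 -27.7'; python3 -m jog '10 0 0 0; 20 0 0 0; 28 0 0 0; 34 0 0 0; 36 0 0 0; 36 0 0 0; 36 0 0 0; 36 0 0 0'; python3 - <<'E'
from h import *
go(.567,-.282,.0254,85.4)
w=shot('wrist','w16.png'); np.save('w16.npy',w,allow_pickle=True); t=shot('top','t16.png'); np.save('t16.npy',t,allow_pickle=True)
a=np.hstack([cv2.imread('pics/w16.png')[:,60:460],cv2.resize(cv2.imread('pics/t16.png')[105:245,325:420],(261,384),interpolation=cv2.INTER_CUBIC)])
cv2.imwrite('pics/c16.png',a)
E
```

```text
time: 34.05
ee_pos: [0.5662, -0.281, 0.1256]
tcp_rot: [148.1, 89.9, 143.2]
wrist_force: [0.3, 0.1, -3.6]
opening: 0.0091
time: 35.05
ee_pos: [0.5666, -0.2816, 0.0912]
tcp_rot: [-23.3, 90.0, -28.1]
wrist_force: [0.1, 0.3, -4.5]
opening: 0.0092
tcp [ 0.5666 -0.2816  0.0912] q [-26.4  15.8   7.   81.2  -0.  -21.7] jaw yaw 85.2 shift mm [65.8 -0.3  0.4] turn about tool x (down): -0.2 q6 now -21.7
```

View pics/c16.png

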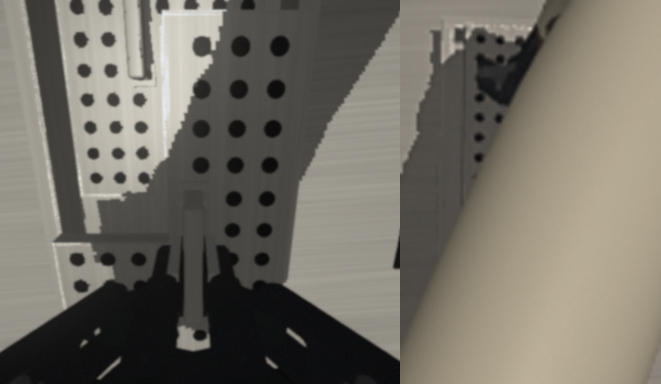

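The wrist view (columns +60) shows B above the nest. B's long-leg end corner is at (221,12) and its short-leg corner at (113,243). A's long-leg end runs from (142,197) to about (208,192). I'll check the gaps numerically.

```bash
python3 - <<'E'
from h import *
c=np.load('w16.npy',allow_pickle=True).item(); g=cv2.cvtColor(c['color'],cv2.COLOR_RGB2GRAY)
from math import *
a=radians(-4.65);R=np.array([[cos(a),-sin(a)],[sin(a),cos(a)]]);t=np.array([.5047,-.2939]);P=lambda uv,z:((onz(c,uv,z)[:,:2]-t)@R*1000).round(1).tolist()
A=np.array([.4428,-.3052]);pa=(A-t)@R*1000; B=np.array([.5679,-.2816]); pb=(B-t)@R*1000
zb=.0912-.0253+.015
print('A corner(117,-54)',P([[142,197]],.016),'exp',pa+[117,-54],' (117,14)',P([[208,192]],.016),'exp',pa+[117,14])
print('B (117,14)',P([[221,12]],zb),'exp',pb-[117,14],' (-1,82)',P([[113,243]],zb),'exp',pb-[-1,82], '(117,-54)?',P([[382,10]],zb),'exp',pb-[117,-54])
print('wall inner rim left (94,150)?',P([[92,120],[110,220]],.044),'exp y -76')
for v in (60,120,190): print(v,'L',g[v,70:150:1].tolist())
print('A right edge row85',g[85,205:235].tolist())
E
```

```text
A corner(117,-54) [[57.9, -71.4]] exp [ 56.21981994 -70.28096165]  (117,14) [[53.9, -19.5]] exp [56.21981994 -2.28096165]
B (117,14) [[-55.1, 1.3]] exp [-55.00516762   3.38305953]  (-1,82) [[62.6, -66.0]] exp [ 62.99483238 -64.61694047] (117,-54)? [[-55.7, 74.1]] exp [-55.00516762  71.38305953]
wall inner rim left (94,150)? [[-3.8, -85.3], [64.7, -84.8]] exp y -76
60 L [148, 146, 147, 149, 152, 152, 155, 155, 155, 154, 153, 152, 152, 152, 153, 153, 154, 154, 156, 157, 160, 167, 169, 160, 128, 87, 66, 61, 60, 60, 60, 61, 61, 61, 62, 62, 63, 63, 62, 62, 63, 61, 64, 62, 62, 64, 64, 65, 62, 63, 67, 84, 125, 165, 187, 189, 180, 172, 172, 170, 170, 169, 172, 173, 173, 177, 178, 180, 180, 178, 178, 177, 177, 176, 177, 180, 184, 183, 183, 180]
120 L [151, 150, 150, 151, 149, 150, 152, 150, 151, 152, 150, 152, 150, 151, 154, 155, 157, 159, 158, 157, 155, 156, 154, 154, 152, 154, 155, 157, 165, 178, 177, 170, 166, 149, 110, 77, 64, 63, 62, 62, 62, 63, 65, 65, 64, 63, 63, 63, 63, 63, 65, 64, 65, 65, 65, 65, 63, 66, 68, 84, 121, 154, 172, 174, 173, 172, 173, 171, 172, 172, 174, 175, 177, 180, 180, 178, 173, 165, 154, 153]
190 L [149, 148, 149, 148, 148, 149, 147, 147, 148, 146, 147, 147, 148, 148, 147, 148, 147, 148, 148, 148, 147, 148, 147, 148, 148, 147, 151, 152, 156, 158, 158, 156, 154, 154, 154, 156, 156, 155, 157, 163, 176, 187, 182, 165, 136, 103, 77, 67, 65, 63, 65, 65, 65, 66, 66, 67, 67, 64, 64, 63, 65, 65, 66, 65, 64, 65, 66, 70, 85, 126, 171, 196, 193, 179, 166, 161, 159, 159, 160, 161]
A right edge row85 [191, 192, 197, 199, 200, 201, 202, 202, 203, 194, 181, 184, 197, 201, 201, 204, 211, 219, 224, 225, 226, 226, 228, 224, 214, 207, 206, 206, 206, 206]
```

Gaps around B are all about 5–7 mm, so lower it.

```bash
python3 -m jog '10 0 1 0; 22 0 1 0; 34 0 1 0; 44 0 1 0; 51 0 1 0; 56 0 1 0; 59 0 1 0; 61 0 1 0'; python3 -m jog '0.7 0 0 0; 1.4 0 0 0; 2 0 0 0; 2.6 0 0 0; 3.2 0 0 0; 3.8 0 0 0; 4.3 0 0 0; 4.3 0 0 0'
```

```text
time: 36.15
ee_pos: [0.5676, -0.2817, 0.03]
tcp_rot: [-27.9, 90.0, -32.7]
wrist_force: [-0.2, -1.1, -3.3]
opening: 0.009
time: 37.15
ee_pos: [0.5676, -0.2816, 0.0269]
tcp_rot: [-21.9, 90.0, -26.7]
wrist_force: [-5.0, 2.7, 6.4]
opening: 0.0093
```

```bash
python3 -m jog '0 0 0 0; 0 0 0 0; 0 0 0 0; -10 0 0 0; -40 0 0 0; -80 0 0 0; -120 0 0 0; -160 0 0 0' 0.4; python3 -m jog '0 40 0 0; -20 90 0 0; -20 140 -20 0; -20 190 -40 0; -20 240 -60 0; -20 290 -80 0; -20 300 -80 0; -20 300 -80 0'; python3 - <<'E'
from asc import *
c=shot('top','t17.png'); np.save('t17.npy',c,allow_pickle=True); s=shot('scene','s17.png'); np.save('s17.npy',s,allow_pickle=True)
go(.4,0,.3)
print(proj(c,[[.4428,-.3052,.046],[.5689,-.2817,.046]]).round().tolist())
asc(c,325,420,105,245,1,2)
E
```

```text
time: 38.15
ee_pos: [0.5675, -0.2816, 0.1878]
tcp_rot: [-20.9, 89.9, -25.7]
wrist_force: [-0.3, -0.6, -0.3]
opening: 0.0343
time: 39.15
ee_pos: [0.513, 0.0243, 0.2062]
tcp_rot: [-3.2, 89.9, -7.9]
wrist_force: [-0.2, 0.2, 0.4]
opening: 0.0344
tcp [0.5131 0.0232 0.2058] q [ 2.6 -0.5  1.6 92.1 -0.   7.4] jaw yaw 85.2 shift mm [ -94.3  -32.6 -110.7] 
[[379.0, 195.0], [366.0, 148.0]]
105 ===============================================================================================
107 ===============================================================================================
109 ===============================================================================================
111 ================++++++++++++++++++++++=========================================================
113 ================+++++++++++++++++++++++++++++++++=+++==========================================
115 ================++++::-:------======+++====+++===++++++*+++++++++++++++++++====================
117 ============:::=++*+:::::::::::::::::::::::::::::::::::::::::-------=========+++===============
119 ==========+=::
[... 5581 characters left out ...]

231 =======+=:::=*********************++++++++++++++++++++++++++++++=+++=+++*===-=+*+++============
233 =========--:-------=========++++++++++++++**+++++++++++++++++++++++++++++++++++++++============
235 =============================------------=======------=============++++++++++++++++============
237 ==============================+++=+++++=+=========================----------===================
239 ===============================================================================================
241 ===============================================================================================
243 ===============================================================================================
```

```bash
python3 - <<'E'
from h import *
c=np.load('t17.npy',allow_pickle=True).item()
for t,yaw in (((.4428,-.3052),-4.6),((.5689,-.2817),175.4)):
    a=np.radians(yaw);R=np.array([[np.cos(a),-np.sin(a)],[np.sin(a),np.cos(a)]])
    print(proj(c,np.c_[L@R.T+t,np.full(6,.016)]).round(1).tolist())
# rack unchanged? compare rack/ramekin/tumbler regions with the first picture
a=cv2.imread('pics/top0.png').astype(int);b=cv2.imread('pics/t17.png').astype(int); d=np.abs(a-b).max(2)
for n,(u0,u1,v0,v1) in dict(lids=(100,195,125,180),tumb=(170,212,50,100),ram=(232,268,72,105)).items(): print(n,(d[v0:v1,u0:u1]>40).sum())
a=cv2.imread('pics/scene0.png').astype(int);b=cv2.imread('pics/s17.png').astype(int); d=np.abs(a-b).max(2); print('scene lids',(d[205:285,290:370]>40).sum())
E
```

```text
[[397.2, 230.3], [396.8, 155.0], [371.1, 153.7], [370.8, 197.4], [344.6, 196.0], [344.1, 227.4]]
[[343.9, 120.1], [342.6, 192.9], [368.7, 194.4], [369.0, 150.7], [394.7, 152.1], [394.6, 122.7]]
lids 0
tumb 593
ram 189
scene lids 429
```

B's observed outline in the top view matches the flat-on-floor prediction: corners (397,123), (369,152) and (343,193). The tumbler and ramekin regions changed, so I'll check whether that is only shadow.

```bash
python3 - <<'E'
from asc import *
for f in ('top0','t17'):
    c=np.load(f+'.npy',allow_pickle=True).item(); print(f); asc(c,165,275,50,108,2,4)
E
```

```text
top0
 50 :::::::::::::::::::::::::::::::::::::::++++++++++++--+-
 54 ::::::::::-------::::::::::::::::::::::=++++++++++++=+-
 58 :::::::-==-------==::::::::::::::::::::=++++++++++++--+
 62 ::::::==-----------=---------==========++++++++++++=---
 66 ===++++=============*+++++++++++++++++++++++++++++++---
 70 +++++++======-----==++++++++++++++++++++++++++++++++=--
 74 ++++++++==--==+++===-++++++++++++++++++*++++++++++++++=
 78 ++++++++=--+******++--+++++++++++++++*+========++++++++
 82 ++++++++=-=+++++++++=-++++++++++++++*==+++++++==*++++++
 86 +++++++++--+++++++++-=+++++++++++++++=++*****++=*++++++
 90 +++++++++=--=+++++===+++++++++++++++=+++*###*++++++++++
 94 ++++++++++++=====+++++++++++++++++++=-++*****++-=++++++
 98 +++++++++++++++++++++++++++++++++++++=---------=+++++++
102 ++++++++++++++++++++++++++++++++++++++++=====++++++++++
t17
 50 ::::::::::::::.:********-+***********************=+****
 54 :::::::::::--:.:+******+-+***********************==****
 58 ::::::::-----:.:+*******-+***********************+=****
 62 ::::::-------:.:=*******=+***********************+=****
 66 -======------:.:=*******==***********************+-****
 70 =======------:..-*******+-++++++++++++++++++++++++-****
 74 ======+=------..:********-++++++++++++++++++++++++-****
 78 =========--=++:.:********-++++++++++++++++++++++++-+***
 82 ========-:-+++-.:********-=++++++++++++++++++=====-=***
 86 =========:-=+++..+*******=-+++++++++++++++++++++++++***
 90 ==========---===.=*******=+*******************+++++=***
 94 ==============-===*******+++++****************+++++=***
 98 ==================*******+=++++++**********++++++++=***
102 ==================********-++++++++*********+++++++=+**
```

The arm covers part of that region in the top view. The visible half of the tumbler is where it was, and the ramekin has stayed put in the scene frames. Handing in.

```bash
python3 -c "
from h import *
print(status.get_obs()['wrist_force'].round(1)); print(bot.job_done())"
```

```text
[-0.1 -0.9  0.1]
the job is handed in; nothing more can be done
None
```

Both strainer plates are in the pan, flat, handles up and nested side by side. I handed the job in at about 39 s of the 72 s allowed.

**Plate A:** I lifted it off the mat by its handle and lowered it level into the robot-side end of the pan, down to light contact.

**Plate B:** I gripped it by its short leg, lifted it clear of the rack and stood it on the emptied mat. I leaned it onto one finger and followed it down to about 10° before letting it slip flat, handle up. I then took it by the handle, turned it half round from A and lowered it level into the far end.

**Last checks:**
- **Plates in the pan:** the last top picture shows a clear seam between them. The corners I compared on B match a plate lying flat on the pan floor to about 2 pixels.
- **Gaps:** just before lowering B, the gaps measured about 5 to 9 mm all round.
- **Forces:** wrist readings at the end of each move stayed below about 9 N. At hand-in they were near zero, with the gripper clear.
- **Lids:** the lid area in the top view is unchanged from the start.

**Checks that disagreed or were incomplete:**
- The pan's position along x differed by about 3 mm between the top and wrist cameras. I went by the wrist view.
- In the last top picture the arm hid the ramekin and half the tumbler. The visible half of the tumbler had not moved. I never took a clear last picture of the ramekin, but no move went near it.

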